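# Lift the red sweet with the serving tongs

### The job

A guest is at the door: grip the sprung serving tongs lying on their terracotta rest, close their blue pads on the red boiled sweet on the turntable tray, and lift it about 10 cm clear of the tray. Touch the sweets only with the tongs, and leave the other sweets and everything else on the console where they are. Finish still holding the sweet up in the squeezed tongs, steady in the air, with nothing else supporting it.

Things in the scene. Friction and masses are not known exactly. Their poses are not given: they have to be found in the camera images.
- tongs: Sprung steel tongs, 183 mm long, 105 g, lying level on the rest, arms side by side (they close sideways, along y). Origin: midway between the arm hinges at the arms' mid height, 48 mm above the table at the start. x to the tips, y to the left arm, z up. Hinge block 40 mm wide, x -18 to 6 mm. Arms: upright bands 16 mm tall (z -8 to 8 mm), 3 mm thick, to x = 165 mm.
- tongs_grip (a point): Where to grip the tongs, fingers outside both arms, from above: 75 mm ahead of the tongs' origin, midway between the arms at mid height. Black grip plates (50 mm long, 16 mm tall) lie on the arms' outsides here, 53 mm apart over the outsides when open, 40 mm with the arms parallel. Axes as the tongs'.
- tongs_tip (a point): Midpoint between the two blue pads, 150 mm ahead of the tongs' origin and 14 mm below it. Axes as the tongs'.
- pad_left: Blue pad inside the tip of the left arm, 32 mm long, 5 mm thick, spanning 24 mm below to 4 mm above the mid height of the arms. Origin: inside the pad, 14 mm below the arms' mid height, 150 mm from the hinge. The gap between the two pads is about 53 mm with the tongs open and 28 mm with the arms parallel.
- pad_right: The same on the right arm.
- tongs_left (a joint): Left arm, rad: 0 = open (splayed 0.085 outwards), 0.085 = parallel, grows as squeezed, stop at 0.16; about 0.09 on the sweet. Each 0.01 narrows the pad gap by 3 mm and the width at the grip plates by 1.5 mm. A spring (1.2 N m/rad) presses out on each grip plate with 4 N when open, 5.5 N on the sweet, so half-squeezed tongs stay in the fingers.
- tongs_right (a joint): The same for the right arm; both arms always move together.
- rest: Terracotta tongs rest, fixed: plate 190 x 70 x 8 mm with two cross walls, tops 40 mm above the table: one under the hinge block (16 mm thick, 76 mm behind the origin), one under the arms (14 mm thick, 90 mm wide, 43 mm ahead). Between them, at the grip plates, is open space down to the plate. Origin: centre of the underside, x to the tongs' tips.
- tray: Round wooden turntable tray (does not turn here), 280 mm in diameter, flat rimless top 30 mm above the table. Origin: centre of its underside. The sweets stand at tray positions (-50, 0), (-10, 80) and (-10, -80) mm, so that tongs pointing along the tray's x from its -x side reach any of them with the others well to the side.
- sweet_red: Red hard boiled sweet, an upright drum 26 mm in diameter and 26 mm tall, about 13 to 25 g, standing on the tray. Origin: centre of its underside, z up. The one to lift; which of the three places it has varies.
- sweet_yellow: Yellow hard boiled sweet, an upright drum 26 mm in diameter and 26 mm tall, about 13 to 25 g, standing on the tray. Origin: centre of its underside, z up.
- sweet_green: Green hard boiled sweet, an upright drum 26 mm in diameter and 26 mm tall, about 13 to 25 g, standing on the tray. Origin: centre of its underside, z up.
- vase: Empty green glass bud vase, 62 mm across, 150 mm tall, loose. Origin: centre of its underside.
- cup: Orange silicone cup, 76 mm across, 80 mm tall, loose. Origin: centre of its underside.
- key: White plastic mailbox key, 66 mm long, 6 mm thick, lying loose. Origin: on the table, near its middle.
- opener: Steel bottle opener, 122 mm long, 36 mm wide, 5 mm thick, lying loose. Origin: on the table, near its middle.
There are look-alikes about, which are no part of the job. Of the things that look like the cup, the middle-sized one is meant.

How it is judged:
By the outcome, as a careful person would: the job done as asked, in the order asked, and still so for the second after the job is handed in, while the arm keeps its last pose, push and grip.
It also fails if it takes over 51 s, if anything falls off the work surface, if the arm or the gripper's body presses on something with over 40 N, if the wrist force passes 120 N, or if a joint passes its speed limit or range.

### The arm

A 6-joint arm with a two-finger parallel gripper is mounted at the origin on the work surface. World frame = base frame: x ahead of the robot, y to its left, z up, the work surface at z = 0. Lengths are in mm, angles in rad, forces in N, time in s.
With the tool pointing down it reaches from about 350 to 775 mm from the base axis. Payload 7.3 kg.
Tool frame: the origin (TCP) lies between the finger pads; the fingertips stand 25 mm ahead of it and the grasp point (between the pads) lies 6 mm ahead of it; z points along the fingers, y is the direction in which the jaws open and shut (so a half turn about z gives the same grasp; the last joint's range is limited). The gripper opens to 92 mm and grips with 3 to 60 N. Pads are 19 mm wide; open, the fingers measure 130 mm over their backs; the gripper's body (75 mm by 190 mm) begins 47 mm behind the grasp point.
Start: joints at [-1.458, 0.342, 1.524, -0, 1.275, -0.146], TCP at [134.38, -507.528, 251.741] pointing down, gripper open.
Joint ranges: [-2.53, 2.53], [-0.77, 2.02], [0.04, 2.7], [-1, 4.14], [0.28, 2.66], [-3.11, 3.11]. Speed limits (rad/s): [2.57, 2.57, 3.14, 3.14, 3.14, 3.14].

### API

Orientations are given as [roll, pitch, yaw] about the fixed x, y, z axes, in that order (R = Rz(yaw) Ry(pitch) Rx(roll)).
In Python, from plant import get_obs, capture, calibration, close_job gives the robot as it stands. The module is installed in compiled form; this text tells all that it offers.
- The arm moves only by the shell command python3 -m jog 'ROWS'. ROWS is JSON, one flat list of numbers, 5 for each row, row after row: the closure, from 0 (fully open) to 1 (shut), then the shift along the tool's x, y, z in mm, then the turn about the tool's z in degrees. In form: [fingers, tx, ty, tz, yaw, fingers, tx, ty, tz, yaw, ...]. A call has 1 to 5 rows; each row shifts and turns the pose as measured when the row begins, along the tool's axes as they then stand; what a row does not reach is not made up. A row lasts 1/10 s, in which the tool goes at most 50 mm and 8.59 degrees, less where a joint would pass 70% of its speed; a pose out of reach is approached as far as the arm can. A call is refused whole if a number of a shift passes 50 or a number of a turn 8.59, either way. A call with a gripper value outside its range is refused whole. The fingers move at their own pace and stop on an object; the grip force is fixed at half the most. Time passes only in rows, so rows that do not move let the fingers close. It gives the time, the measured TCP pose, the force and the opening at its end, in the units of the state.
- get_obs(): the state, without advancing time (a new reading comes with each control period).
- capture(name): name is "scene" or "top"; returns (picture, depth): 420x560x3 uint8, red, green, blue; 420x560 float32, mm along the optical axis (not along the pixel's ray), 0 where there is no reading.
- calibration(name): a dict with "fovy" (degrees; the focal length in pixels is half the picture's height over the tangent of half this angle, whatever the lens; pixels are square), "cx", "cy" (the principal point, pixels), "R" (3x3) and "t" (3): a world point X has camera coordinates R X + t. Camera axes: x right, y down, z forward; pixel columns grow to the right and rows downward; lengths in mm; the calibration is good to about 2 mm. A picture is of the moment at which its call begins. calibration takes no time and is no camera call.
- close_job(): hands the job in, once; it reports no verdict.
The state is a dict: "time": time; "joint_positions": joint angles; "dq": joint speeds; "tau": joint torques, N m; "tool_pos": TCP position; "tcp_rot": TCP orientation; "contact_force": force on the tool from outside, world axes, zero at the start; "moment": the same for the moment, N m; "grip_width": finger opening in mm.
Only numpy, scipy, OpenCV 4.12 (cv2) and the standard library are available. Lean on these libraries where they do the work, as an engineer would, in place of code of your own. Each camera call takes 0.05 s, during which the arm holds its last target.

## Working session

There is one attempt and no reset: what is moved stays moved. The work goes in short steps, Python scripts to look and compute and a shell command to move; the robot and the scene stay as the last step left them, time stands still between calls to the robot, and variables do not carry over. Pictures are saved under pics/ and viewed, and the job is handed in when it is done.

```bash
mkdir -p pics; cat > h.py <<'E'
import numpy as np, cv2
from plant import get_obs, capture, calibration, close_job
def snap(n,f):
    p,d=capture(n); cv2.imwrite(f'pics/{f}.png',p[:,:,::-1]); np.savez(f'pics/{f}.npz',p=p,d=d); return p,d
def cam(n):
    c=calibration(n); f=210/np.tan(np.radians(c['fovy'])/2); return f,c['cx'],c['cy'],np.array(c['R']),np.array(c['t'])
def ray(n,u,v,z):
    f,cx,cy,R,t=cam(n); d=R.T@np.array([(u-cx)/f,(v-cy)/f,1]); o=-R.T@t; return o+d*(z-o[2])/d[2]
def pt(n,u,v,dep):
    f,cx,cy,R,t=cam(n); return R.T@(np.array([(u-cx)/f,(v-cy)/f,1])*dep-t)
def proj(n,X):
    f,cx,cy,R,t=cam(n); q=R@np.array(X)+t; return f*q[0]/q[2]+cx,f*q[1]/q[2]+cy
E
python3 - <<'E'
from h import *
for n in('top','scene'): snap(n,n+'0'); print(n,calibration(n))
print(get_obs())
E
```

```text
top {'fovy': 47.36159194099234, 'cx': 284.15853609285773, 'cy': 207.22114763354247, 'R': array([[ 0.01503517, -0.99947811,  0.02859118],
       [-0.99207504, -0.01847899, -0.12428053],
       [ 0.12474401, -0.02649602, -0.99183511]]), 't': array([ -35.54650765,  531.87656562, 1458.89591664])}
scene {'fovy': 56.43829590831746, 'cx': 282.15934477798606, 'cy': 213.15947908569862, 'R': array([[ 0.591549  ,  0.80621072,  0.00969828],
       [ 0.67261443, -0.48681991, -0.55731159],
       [-0.44458926,  0.33620032, -0.83024679]]), 't': array([-328.56407046, -345.84920202, 1312.7673732 ])}
{'time': 0.1, 'joint_positions': array([-1.45802279e+00,  3.42666263e-01,  1.52493376e+00, -1.93143311e-05,
        1.27541973e+00, -1.46000323e-01]), 'dq': array([-0.00041158, -0.00230156, -0.00033256,  0.00014645, -0.00085387,
        0.00127663]), 'tau': array([ 4.95161585e-04, -4.32006955e+01, -2.44694656e+01,  7.17657083e-02,
        5.25863981e-02, -4.43172053e-05]), 'tool_pos': array([ 134.3223924 , -507.17325867,  251.10330244]), 'tcp_rot': array([-3.14017805e+00, -1.89344164e-04,  2.58779363e-01]), 'contact_force': array([-0.0580258 ,  0.11900349, -0.83071116]), 'moment': array([-0.02449281,  0.05991126,  0.02860739]), 'grip_width': 91.51801356168153}
```

View pics/top0.png

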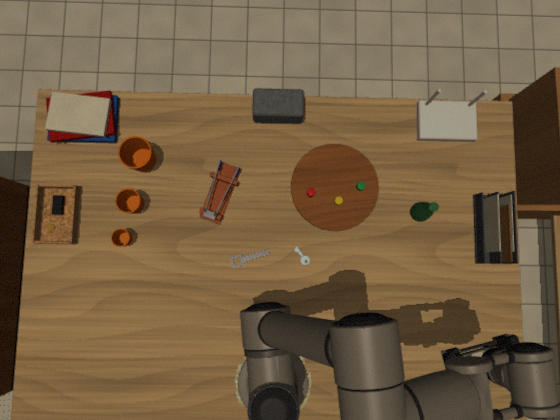

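View pics/scene0.png

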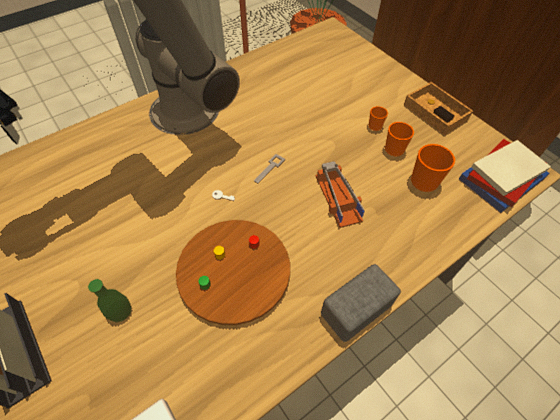

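The top view has the tongs on their rest near (222,192) and the tray near (335,187). The sweets are red (311,192), yellow (339,201) and green (361,187). The three cups at (136,154), (130,201) and (121,238) are not part of the motion. Next I enlarge the tongs and sweets.

```bash
python3 - <<'E'
from h import *
p=np.load('pics/top0.npz')['p'][:,:,::-1]
cv2.imwrite('pics/c1.png',cv2.resize(p[135:240,190:390],None,fx=4,fy=4,interpolation=cv2.INTER_CUBIC)[:, :800])
p=np.load('pics/scene0.npz')['p'][:,:,::-1]
cv2.imwrite('pics/c2.png',cv2.resize(p[150:240,290:390],None,fx=6,fy=6,interpolation=cv2.INTER_CUBIC))
E
```

```text
(no output)
```

View pics/c1.png

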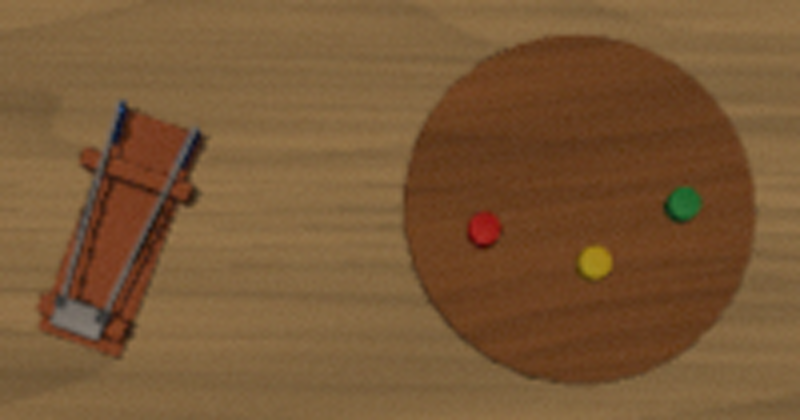

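View pics/c2.png

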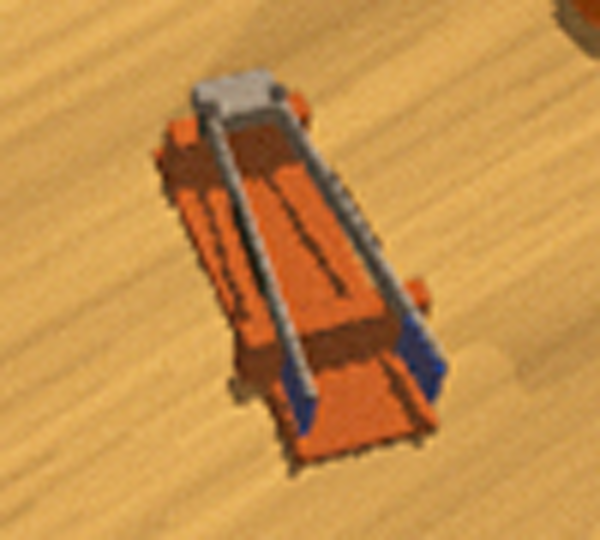

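The crops show the hinge block at lower left of the tongs and the blue pads at the upper end. The red sweet is the left one of the three. Now I measure these.

```bash
cat > m.py <<'E'
from h import *
def cents(p,name,lo,hi,box,z,minA=6):
    h=cv2.cvtColor(p,cv2.COLOR_RGB2HSV); m=cv2.inRange(h,lo,hi); M=np.zeros_like(m); x0,y0,x1,y1=box; M[y0:y1,x0:x1]=m[y0:y1,x0:x1]
    n,l,s,c=cv2.connectedComponentsWithStats(M); out=[]
    for i in range(1,n):
        if s[i,4]>=minA: out.append((s[i,4],c[i].round(1),ray(name,*c[i],z).round(1)))
    return out,M
E
python3 - <<'E'
from m import *
for n,b in(('top',(280,140,390,235)),('scene',(170,215,295,330))):
    f=np.load(f'pics/{n}0.npz');p,d=f['p'],f['d']
    for k,lo,hi in(('red',(0,200,120),(4,255,255)),('yel',(22,150,90),(34,255,255)),('grn',(50,120,50),(80,255,255))):
        print(n,k,[(a,c,r,pt(n,*c,d[int(round(c[1])),int(round(c[0]))]).round(1)) for a,c,r in cents(p,n,lo,hi,b,56 if n=='top' else 50)[0]])
for n,b in(('top',(195,150,250,230)),('scene',(305,155,375,235))):
    f=np.load(f'pics/{n}0.npz');p,d=f['p'],f['d']
    print('blue',cents(p,n,(105,120,30),(130,255,255),b,45)[0])
    o,M=cents(p,n,(0,0,75),(179,70,255),b,56); print('grey',o)
    # depth points
    v,u=np.mgrid[b[1]:b[3],b[0]:b[2]]; P=np.array([pt(n,a,c,d[c,a]) for a,c in zip(u.ravel(),v.ravel())]); 
    s=P[P[:,2]>47]; print(len(s),s.mean(0),s.min(0),s.max(0)); np.save(f'pics/P_{n}.npy',s)
# tray ellipse from top depth
f=np.load('pics/top0.npz');d=f['d']
v,u=np.mgrid[140:235,280:390]; P=np.array([pt('top',a,c,d[c,a]) for a,c in zip(u.ravel(),v.ravel())]); m=(P[:,2]>20)
q=P[m]; (c,r)=cv2.minEnclosingCircle(q[:,:2].astype(np.float32)); print('tray',c,r,np.median(q[:,2]),q[:,:2].mean(0))
E
```

```text
top red [(np.int32(43), array([310.7, 191.6]), array([ 579.7, -107.1,   56. ]), array([ 579.3, -107. ,   58.4]))]
top yel [(np.int32(51), array([338.1, 200.3]), array([ 554.2, -192.3,   56. ]), array([ 554.4, -192.4,   54.6]))]
top grn [(np.int32(52), array([360.4, 185.5]), array([ 601.8, -261.4,   56. ]), array([ 601.4, -261.1,   58.6]))]
scene red [(np.int32(60), array([253.5, 239.5]), array([ 577.3, -105.6,   50. ]), array([ 580.3, -107.2,   56.1]))]
scene yel [(np.int32(71), array([218.5, 250.1]), array([ 551.5, -191.9,   50. ]), array([ 554.7, -192.9,   55.5]))]
scene grn [(np.int32(82), array([203.4, 280.5]), array([ 600.2, -262.2,   50. ]), array([ 603.2, -262.8,   56.1]))]
blue []
grey [(np.int32(8), array([219. , 162.6]), array([664.9, 177.8,  56. ])), (np.int32(26), array([234.3, 175.2]), array([626.5, 129.5,  56. ])), (np.int32(25), array([214.1, 178.6]), array([614.4, 191.1,  56. ])), (np.int32(8), array([210.4, 191.2]), array([574.8, 201.3,  56. ])), (np.int32(6), array([208.5, 198.5]), array([552.2, 206.2,  56. ])), (np.int32(10), array([220. , 204.5]), array([534.3, 170.5,  56. ])), (np.int32(86), array([209.1, 214. ]), array([504.6, 202.8,  56. ]))]Traceback (most recent call last):
  File "<stdin>", line 11, in <module>
  File "h.py", line 10, in pt
    f,cx,cy,R,t=cam(n); return R.T@(np.array([(u-cx)/f,(v-cy)/f,1])*dep-t)
                ~~~^^^
  File "h.py", line 6, in cam
    c=calibration(n); f=210/np.tan(np.radians(c['fovy'])/2); return f,c['cx'],c['cy'],np.array(c['R']),np.array(c['t'])
ValueError: time passes only in moves, steps and waits
```

```bash
cat > mkc.py <<'E'
from plant import calibration
import pickle
pickle.dump({n:{k:v for k,v in calibration(n).items()} for n in('top','scene')},open('cal.pkl','wb'))
E
python3 mkc.py
sed -i 's/^def cam(n):/import pickle\nCAL=pickle.load(open("cal.pkl","rb"))\ndef cam(n):/; s/c=calibration(n); f/c=CAL[n]; f/' h.py
cat > d.py <<'E'
from m import *
for n,b in(('top',(195,150,250,230)),('scene',(305,155,375,235))):
    f=np.load(f'pics/{n}0.npz');p,d=f['p'],f['d']
    v,u=np.mgrid[b[1]:b[3],b[0]:b[2]]; P=np.array([pt(n,a,c,d[c,a]) for a,c in zip(u.ravel(),v.ravel())])
    s=P[P[:,2]>49]; print(n,len(s),s.mean(0),s.min(0),s.max(0))
    # hinge block vs arms: direction estimate using tips
    for yaw in(-.24,-.27,-.3,-.33,-.36):
        ex=np.array([np.cos(yaw),np.sin(yaw)]);ey=np.array([-ex[1],ex[0]])
        X=s[:,:2]@ex;Y=s[:,:2]@ey; x0=X.min()+18; r=X-x0
        mid=[]
        for lo,hi in((-18,6),(15,40),(60,90),(90,120),(125,160)):
            y=Y[(r>lo)&(r<hi)]; c=(y.min()+y.max())/2; L=np.median(y[y>c]);R_=np.median(y[y<=c]); mid.append((round((L+R_)/2,1),round(L-R_,1),len(y)))
        print(yaw,round(x0,1),round(X.max()-X.min(),1),mid)
f=np.load('pics/top0.npz');d=f['d']
v,u=np.mgrid[140:235,280:390]; P=np.array([pt('top',a,c,d[c,a]) for a,c in zip(u.ravel(),v.ravel())]); m=(P[:,2]>20)
q=P[m]; (c,r)=cv2.minEnclosingCircle(q[:,:2].astype(np.float32)); print('tray',c,r,np.median(q[:,2]),q[:,:2].mean(0))
E
python3 d.py
```

```text
top 280 [545.81120667 174.42272523 129.1930852 ] [346.20738574  12.95551506  49.07465305] [ 674.74014817  221.69321726 1514.10241779]Traceback (most recent call last):
  File "d.py", line 12, in <module>
    y=Y[(r>lo)&(r<hi)]; c=(y.min()+y.max())/2; L=np.median(y[y>c]);R_=np.median(y[y<=c]); mid.append((round((L+R_)/2,1),round(L-R_,1),len(y)))
                           ~~~~~^^
    return umr_minimum(a, axis, None, out, keepdims, initial, where)
ValueError: zero-size array to reduction operation minimum which has no identity
```

```bash
sed -i 's/s=P\[P\[:,2\]>49\]/s=P[(P[:,2]>50)\&(P[:,2]<70)]/; s/X.min()+18/np.percentile(X,1)+18/' d.py; sed -i 's/m=(P\[:,2\]>20)/m=(P[:,2]>20)\&(P[:,2]<70)/' d.py
python3 d.py
```

```text
top 260 [555.07611681 183.60048408  56.4594085 ] [489.20833837 115.4998452   50.06302506] [673.64122386 221.69321726  64.1568913 ]
-0.24 448.1 184.5 [(np.float64(314.2), np.float64(20.7), 103), (np.float64(311.4), np.float64(39.4), 24), (np.float64(306.9), np.float64(48.9), 36), (np.float64(304.2), np.float64(52.0), 27), (np.float64(300.5), np.float64(58.2), 34)]
-0.27 438.4 183.9 [(np.float64(327.7), np.float64(20.9), 104), (np.float64(325.6), np.float64(38.6), 22), (np.float64(322.8), np.float64(47.9), 35), (np.float64(320.8), np.float64(52.0), 27), (np.float64(318.1), np.float64(58.1), 35)]
-0.3 428.3 183.0 [(np.float64(340.6), np.float64(20.6), 104), (np.float64(339.4), np.float64(38.5), 23), (np.float64(338.4), np.float64(47.8), 35), (np.float64(336.9), np.float64(52.2), 27), (np.float64(335.7), np.float64(58.6), 35)]
-0.33 417.8 182.1 [(np.float64(352.9), np.float64(20.2), 103), (np.float64(352.9), np.float64(38.8), 21), (np.float64(353.3), np.float64(47.9), 35), (np.float64(353.1), np.float64(51.9), 27), (np.float64(352.7), np.float64(58.4), 35)]
-0.36 407.1 181.4 [(np.float64
[... 923 characters left out ...]
4(339.6), np.float64(48.5), 44), (np.float64(339.0), np.float64(53.0), 41), (np.float64(337.0), np.float64(58.2), 53)]
-0.33 421.2 182.7 [(np.float64(354.9), np.float64(21.0), 106), (np.float64(355.0), np.float64(38.5), 27), (np.float64(354.7), np.float64(47.9), 44), (np.float64(355.0), np.float64(53.0), 41), (np.float64(354.2), np.float64(58.3), 55)]
-0.36 410.2 183.4 [(np.float64(367.4), np.float64(21.0), 106), (np.float64(368.2), np.float64(38.5), 27), (np.float64(369.4), np.float64(48.1), 43), (np.float64(370.4), np.float64(53.0), 42), (np.float64(370.8), np.float64(58.5), 55)]
tray (602.3036499023438, -185.4789276123047) 140.1004180908203 30.700950113702824 [ 599.99259454 -184.55217987]
```

Measurements from both views, which agree to about 2 mm:
- **Tongs:** origin about (512,199), yaw about -0.33, arm tops at z≈56. The length comes out at 182–183 mm, as given.
- **Grip point:** about (582,175,48).
- **Red sweet:** about (580,-107), top at 56–58.
- **Tray:** centre about (601,-184), yaw about 0.14.

The red sweet is the one at top-view pixel (311,192). Green is at (360,186) and yellow at (338,200).

Now I move toward the tongs at this height.

```bash
python3 -m jog '[0,35,-31,0,0,0,35,-31,0,0,0,35,-31,0,0,0,35,-31,0,0,0,35,-31,0,0]'
```

```text
time: 0.6
tool_pos: [264.6, -310.1, 248.5]
tcp_rot: [-3.137, 0.001, 0.249]
contact_force: [1.1, 0.2, -0.5]
grip_width: 91.6
```

```bash
python3 -m jog '[0,35,-31,0,0,0,35,-31,0,0,0,35,-31,0,0,0,35,-31,0,0,0,35,-31,0,0]'; python3 -m jog '[0,35,-31,-1,8,0,35,-31,-1,8,0,35,-31,0,8,0,30,-25,0,0,0,0,0,0,0]'
python3 - <<'E'
from h import *
o=get_obs(); p=o['tool_pos'];y=o['tcp_rot'][2]; d=np.array([582,175])-p[:2]
print(p,o['tcp_rot'],'tool dx,dy',d@[np.cos(y),np.sin(y)],d@[np.sin(y),-np.cos(y)],'turn',np.degrees(y+.33))
E
```

```text
time: 1.1
tool_pos: [398.9, -107.5, 248.7]
tcp_rot: [-3.137, 0.0, 0.247]
contact_force: [1.0, -1.1, 0.1]
grip_width: 92.0
time: 1.6
tool_pos: [521.3, 17.5, 249.6]
tcp_rot: [-3.137, 0.003, -0.142]
contact_force: [-0.6, -0.3, 0.5]
grip_width: 92.2
[521.25742096  17.50421319 249.58778506] [-3.13672529  0.00341047 -0.14187029] tool dx,dy 37.86322061880796 -164.50215894340195 turn 10.779038446485172
```

```bash
python3 -m jog '[0,9,-41,0,0,0,9,-41,0,0,0,9,-41,0,0,0,9,-41,0,0,0,0,0,0,5.4]';python3 -m jog '[0,0,0,35,5.4,0,0,0,35,0,0,0,0,0,0]'
cat > g.py <<'E'
from h import *
import sys
tx,ty,yw=map(float,sys.argv[1:4])
o=get_obs(); p=o['tool_pos'];y=o['tcp_rot'][2]; d=np.array([tx,ty])-p[:2]
print(o['time'],p.round(1),o['tcp_rot'].round(3),'tool dx,dy',(d@[np.cos(y),np.sin(y)]).round(1),(d@[np.sin(y),-np.cos(y)]).round(1),'turn',np.degrees(y-yw).round(2),'w',o['grip_width'].round(1),'F',o['contact_force'].round(1))
E
python3 g.py 582 175 -0.33
```

```text
time: 2.1
tool_pos: [580.3, 178.3, 247.0]
tcp_rot: [-3.14, 0.01, -0.24]
contact_force: [0.4, -0.3, -0.0]
grip_width: 91.9
time: 2.4
tool_pos: [578.9, 179.1, 174.9]
tcp_rot: [3.141, 0.01, -0.337]
contact_force: [-0.5, -0.2, -0.9]
grip_width: 91.9Traceback (most recent call last):
  File "g.py", line 5, in <module>
    print(o['time'],p.round(1),o['tcp_rot'].round(3),'tool dx,dy',(d@[np.cos(y),np.sin(y)]).round(1),(d@[np.sin(y),-np.cos(y)]).round(1),'turn',np.degrees(y-yw).round(2),'w',o['grip_width'].round(1),'F',o['contact_force'].round(1))
                                                                                                                                                                              ^^^^^^^^^^^^^^^^^^^^^
AttributeError: 'float' object has no attribute 'round'
```

```bash
sed -i "s/o\['grip_width'\].round(1)/round(float(o['grip_width']),1)/" g.py; python3 -m jog '[0,4,3,25,0,0,0,0,25,0,0,0,0,0,0]'; python3 g.py 582 175 -0.33
python3 - <<'E'
from h import *
a=snap('top','t1')[0]; b=snap('scene','s1')[0]
A=cv2.resize(a[140:240,180:280],(400,400),interpolation=cv2.INTER_CUBIC);B=cv2.resize(b[130:230,290:390],(400,400),interpolation=cv2.INTER_CUBIC)
cv2.imwrite('pics/h1.png',np.hstack([A,B])[:,:,::-1])
E
```

```text
time: 2.7
tool_pos: [581.9, 173.7, 127.2]
tcp_rot: [3.142, 0.008, -0.337]
contact_force: [-0.8, -0.6, -0.4]
grip_width: 91.7
2.7 [581.9 173.7 127.2] [ 3.142  0.008 -0.337] tool dx,dy -0.4 -1.3 turn -0.42 w 91.7 F [-0.8 -0.6 -0.4]
```

View pics/h1.png

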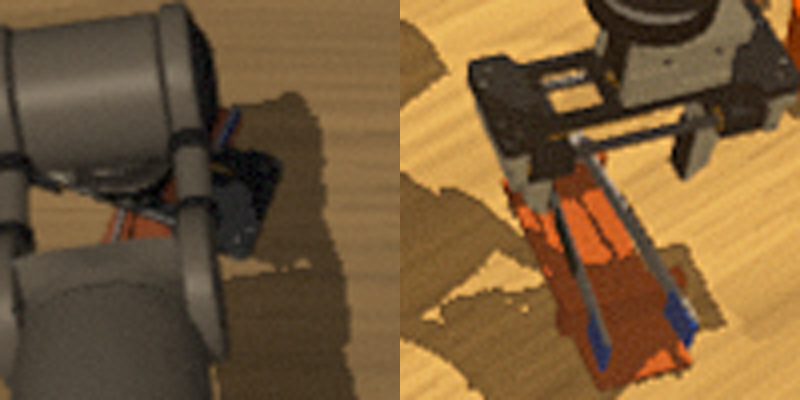

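The scene crop shows the two fingers straddling the tongs, with the blue pads ahead at crop (598,340) and (683,318). The alignment looks right, so I descend.

```bash
python3 -m jog '[0,0,-1,25,0,0,0,0,25,0,0,0,0,15,0,0,0,0,5,0,0,0,0,0,0]'; python3 g.py 582 175 -0.33
```

```text
time: 3.3
tool_pos: [591.3, 175.9, 71.1]
tcp_rot: [-3.13, -0.014, -0.337]
contact_force: [-0.0, -0.4, 0.6]
grip_width: 91.6
3.3 [591.3 175.9  71.1] [-3.13  -0.014 -0.337] tool dx,dy -8.5 3.9 turn -0.42 w 91.6 F [-0.  -0.4  0.6]
```

```bash
python3 -m jog '[0,0,0,0,0,0,0,0,0,0]'; python3 g.py 582 175 -0.33;  python3 -m jog '[0,-4,2,0,0,0,0,0,0,0]'; python3 g.py 582 175 -0.33
```

```text
time: 3.5
tool_pos: [593.0, 176.1, 74.3]
tcp_rot: [-3.127, -0.018, -0.337]
contact_force: [0.5, 0.7, 0.8]
grip_width: 92.1
3.5 [593.  176.1  74.3] [-3.127 -0.018 -0.337] tool dx,dy -10.0 4.7 turn -0.42 w 92.1 F [0.5 0.7 0.8]
time: 3.7
tool_pos: [589.0, 175.7, 76.0]
tcp_rot: [-3.126, -0.02, -0.337]
contact_force: [-0.5, -0.0, 0.3]
grip_width: 92.0
3.7 [589.  175.7  76. ] [-3.126 -0.02  -0.337] tool dx,dy -6.3 2.9 turn -0.41 w 92.0 F [-0.5 -0.   0.3]
```

```bash
python3 - <<'E'
from h import *
o=get_obs()
for k in('joint_positions','dq','tau','tool_pos','tcp_rot','contact_force','moment'): print(k,np.round(o[k],3))
b=snap('scene','s2')[0]
cv2.imwrite('pics/h2.png',cv2.resize(b[100:250,270:420],(600,600),interpolation=cv2.INTER_CUBIC)[:,:,::-1])
E
```

```text
joint_positions [0.163 0.669 1.496 0.005 0.951 2.068]
dq [-0.001 -0.004 -0.019 -0.     0.     0.   ]
tau [-4.8000e-02 -5.5122e+01 -2.0508e+01  5.0000e-03 -2.5900e-01  1.0000e-03]
tool_pos [588.955 175.656  75.989]
tcp_rot [-3.126 -0.02  -0.337]
contact_force [-0.492 -0.002  0.328]
moment [0.06  0.041 0.029]
```

View pics/h2.png

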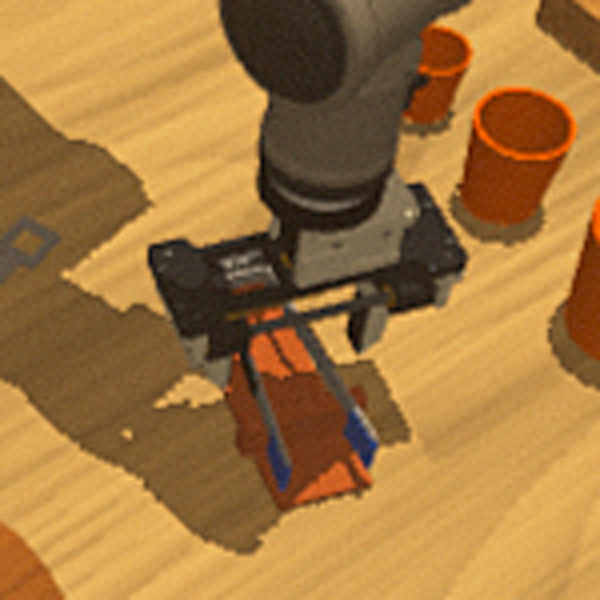

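```bash
python3 -m jog '[0,-7,3,6,0,0,0,0,6,0,0,0,0,0,0]'; python3 g.py 582 175 -0.33;  python3 -m jog '[0,0,0,5,0,0,0,0,0,0]'; python3 g.py 582 175 -0.33
```

```text
time: 4.05
tool_pos: [581.1, 175.2, 63.0]
tcp_rot: [-3.126, -0.021, -0.337]
contact_force: [-0.0, 0.4, -0.9]
grip_width: 91.8
4.05 [581.1 175.2  63. ] [-3.126 -0.021 -0.337] tool dx,dy 0.9 -0.1 turn -0.41 w 91.8 F [-0.   0.4 -0.9]
time: 4.25
tool_pos: [581.0, 175.2, 57.0]
tcp_rot: [-3.126, -0.02, -0.337]
contact_force: [0.1, -0.4, 0.1]
grip_width: 91.9
4.25 [581.  175.2  57. ] [-3.126 -0.02  -0.337] tool dx,dy 1.1 -0.1 turn -0.41 w 91.9 F [ 0.1 -0.4  0.1]
```

```bash
python3 -m jog '[0.3,1,0,3,0,0.4,0,0,0,0,0.44,0,0,0,0,0.44,0,0,0,0]'; python3 g.py 582 175 -0.33;  python3 -m jog '[0.48,0,0,0,0,0.5,0,0,0,0,0.5,0,0,0,0,0.5,0,0,0,0]'; python3 g.py 582 175 -0.33
```

```text
time: 4.65
tool_pos: [582.4, 174.9, 53.6]
tcp_rot: [-3.126, -0.02, -0.337]
contact_force: [0.9, 0.4, 0.2]
grip_width: 64.5
4.65 [582.4 174.9  53.6] [-3.126 -0.02  -0.337] tool dx,dy -0.4 0.0 turn -0.41 w 64.5 F [0.9 0.4 0.2]
time: 5.05
tool_pos: [582.5, 174.9, 53.7]
tcp_rot: [-3.126, -0.02, -0.337]
contact_force: [0.4, -0.7, -0.7]
grip_width: 46.1
5.05 [582.5 174.9  53.7] [-3.126 -0.02  -0.337] tool dx,dy -0.5 0.1 turn -0.41 w 46.1 F [ 0.4 -0.7 -0.7]
```

```bash
python3 -m jog '[0.5,0,0,-5,0,0.5,0,0,-10,0,0.5,0,0,-10,0,0.5,0,0,-10,0,0.5,0,0,0,0]'; python3 g.py 582 175 -0.33
python3 - <<'E'
from h import *
b=snap('scene','s3')[0]; a=snap('top','t3')[0]
cv2.imwrite('pics/h3.png',cv2.resize(b[100:250,270:420],(600,600),interpolation=cv2.INTER_CUBIC)[:,:,::-1])
E
```

```text
time: 5.55
tool_pos: [581.8, 174.7, 92.5]
tcp_rot: [-3.126, -0.021, -0.337]
contact_force: [-0.2, -0.3, -0.5]
grip_width: 45.9
5.55 [581.8 174.7  92.5] [-3.126 -0.021 -0.337] tool dx,dy 0.1 -0.4 turn -0.41 w 45.9 F [-0.2 -0.3 -0.5]
```

View pics/h3.png

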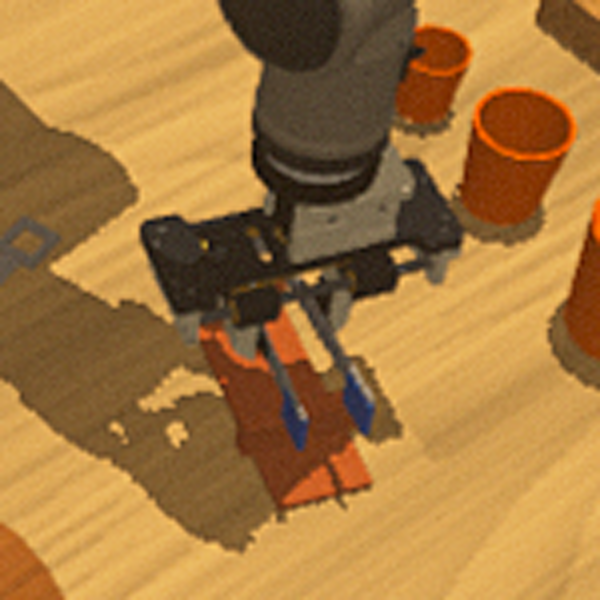

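The tongs are clear of the rest, with the blue pads at crop (295,420) and (360,400). I check the tip heights by depth.

```bash
cat > tip.py <<'E'
from m import *
import sys
# usage: tip.py npz box cam ; median pad points & offset from tool grasp frame
n,fn=sys.argv[1:3]; box=tuple(map(int,sys.argv[3:7]))
f=np.load(f'pics/{fn}.npz');p,d=f['p'],f['d']
h=cv2.cvtColor(p,cv2.COLOR_RGB2HSV)
from m import cents
o,M=cents(p,n,(105,110,30),(130,255,255),box,50,4)
k,l,s,c=cv2.connectedComponentsWithStats(M)
ob=get_obs(); T=ob['tool_pos']; y=ob['tcp_rot'][2]
for i in range(1,k):
    if s[i,4]<6: continue
    P=np.array([pt(n,a,b,d[b,a]) for b,a in zip(*np.where(l==i))]); P=P[np.abs(P[:,2]-np.median(P[:,2]))<25]
    q=P-T; X=q[:,:2]@[np.cos(y),np.sin(y)]; Y=q[:,:2]@[-np.sin(y),np.cos(y)]
    print(s[i,4],c[i].round(0),'z lo/med/hi',np.percentile(P[:,2],[5,50,95]).round(1),'x',np.percentile(X,[5,50,95]).round(1),'y',np.percentile(Y,[5,50,95]).round(1))
E
python3 tip.py scene s3 330 170 375 230
python3 - <<'E'
from h import *
f=np.load('pics/s3.npz');d=f['d'];p=f['p']
v,u=np.mgrid[165:230,325:375];P=np.array([pt('scene',a,b,d[b,a]) for a,b in zip(u.ravel(),v.ravel())])
o=get_obs();y=o['tcp_rot'][2];q=P-o['tool_pos'];X=q[:,:2]@[np.cos(y),np.sin(y)];Y=q[:,:2]@[-np.sin(y),np.cos(y)]
for lo,hi in((15,30),(30,45),(45,60),(60,75),(75,92)):
    for s in(-1,1):
        m=(X>lo)&(X<hi)&(Y*s>0)&(Y*s<40)&(P[:,2]>60); print(lo,s,m.sum(),np.percentile(P[m,2],[50,90,97]).round(1) if m.sum() else '',np.median(Y[m]).round(1) if m.sum() else '')
E
```

```text
11 [358. 197.] z lo/med/hi [84.7 92.4 98.1] x [59.7 68.4 80.2] y [18.  18.5 19.8]
10 [344. 208.] z lo/med/hi [76.5 84.1 95.5] x [81.  88.4 90.5] y [-26.3 -25.6 -24.7]
15 -1 127 [162.2 176.5 179. ] -22.2
15 1 93 [153.8 168.4 171. ] 19.7
30 -1 60 [147.9 158.5 159. ] -28.1
30 1 67 [149.2 159.3 161.2] 26.8
45 -1 13 [ 95.9  99.2 100.4] -23.2
45 1 20 [ 94.3  99.8 100.8] 19.8
60 -1 27 [ 91.2 100.8 101.6] -24.5
60 1 33 [ 90.5 101.2 101.9] 19.2
75 -1 40 [ 88.7 101.5 102.3] -24.9
75 1 44 [ 89.3 101.3 102.4] 19.7
```

```bash
cat > arm.py <<'E'
from h import *
def arm(n,fn,T,y,box,top,cl=12):
    d=np.load(f'pics/{fn}.npz')['d']; v,u=np.mgrid[box[1]:box[3],box[0]:box[2]]
    P=np.array([pt(n,a,b,d[b,a]) for a,b in zip(u.ravel(),v.ravel())]); q=P-T
    X=q[:,:2]@[np.cos(y),np.sin(y)];Y=q[:,:2]@[-np.sin(y),np.cos(y)]
    g=[]
    for lo,hi in((-92,-78),(-60,-40),(-40,-20),(40,50),(50,60),(60,70),(70,80),(80,92)):
        r=[lo]
        for s in(-1,1):
            m=(X>lo)&(X<hi)&(Y*s>0)&(Y*s<40)&(abs(P[:,2]-top)<cl)
            if m.sum()>4:
                zt=np.percentile(P[m,2],[85])[0]; k=m&(P[:,2]>zt-8); r+=[int(m.sum()),zt.round(1),np.median(Y[k]).round(1)]
        print(r)
if __name__=='__main__':
    o=get_obs()
    print('before');arm('scene','s0' if 0 else 'scene0',np.array([582.4,174.9,54]),-.33,(300,150,380,240),56)
    print('now');arm('scene','s3',o['tool_pos'],o['tcp_rot'][2],(310,140,380,230),95)
E
python3 arm.py
```

```text
before
[-92, 28, np.float64(58.7), np.float64(-10.2), 28, np.float64(58.0), np.float64(10.5)]
[-60, 16, np.float64(57.9), np.float64(-18.2), 16, np.float64(56.5), np.float64(19.9)]
[-40, 13, np.float64(57.0), np.float64(-20.0), 19, np.float64(56.6), np.float64(21.9)]
[40, 8, np.float64(57.4), np.float64(-25.5), 13, np.float64(54.9), np.float64(27.7)]
[50, 8, np.float64(57.4), np.float64(-28.7), 10, np.float64(57.2), np.float64(28.0)]
[60, 9, np.float64(55.4), np.float64(-29.3), 12, np.float64(57.3), np.float64(28.8)]
[70, 10, np.float64(57.3), np.float64(-30.4), 12, np.float64(56.9), np.float64(29.2)]
[80, 9, np.float64(57.7), np.float64(-29.9), 15, np.float64(55.3), np.float64(30.7)]
now
[-92]
[-60]
[-40, 6, np.float64(91.5), np.float64(19.7)]
[40, 9, np.float64(97.4), np.float64(-22.9), 13, np.float64(98.7), np.float64(20.1)]
[50, 9, np.float64(98.9), np.float64(-23.2), 10, np.float64(100.0), np.float64(20.1)]
[60, 12, np.float64(100.8), np.float64(-23.8), 14, np.float64(101.6), np.float64(20.1)]
[70, 14, np.float64(101.0), np.float64(-24.8), 15, np.float64(100.5), np.float64(20.4)]
[80, 20, np.float64(101.5), np.float64(-24.5), 23, np.float64(101.3), np.float64(20.2)]
```

The tongs sag about 4° nose-up in the fingers, and the tip midpoint sits about 2 mm to the right. That is acceptable if it doesn't creep. I raise and carry slowly.

```bash
python3 -m jog '[0.5,0,0,-8,0,0.5,0,0,-12,0,0.5,0,0,-12,0,0.5,0,0,-8,0,0.5,0,0,0,0]'; python3 -m jog '[0.5,1,10,0,-2,0.5,1,20,0,-4,0.5,1,20,0,-4,0.5,1,20,0,-4,0.5,1,20,0,-4]'; python3 g.py 504 -115 0.14
```

```text
time: 6.15
tool_pos: [579.8, 174.1, 134.1]
tcp_rot: [-3.127, -0.018, -0.337]
contact_force: [-0.1, -0.2, -0.5]
grip_width: 46.0
time: 6.65
tool_pos: [565.4, 85.4, 133.5]
tcp_rot: [-3.133, -0.023, -0.007]
contact_force: [0.2, 0.1, -0.5]
grip_width: 46.1
6.65 [565.4  85.4 133.5] [-3.133 -0.023 -0.007] tool dx,dy -59.9 200.8 turn -8.44 w 46.1 F [ 0.2  0.1 -0.5]
```

```bash
python3 - <<'E'
from h import *
b=snap('scene','s4')[0]
cv2.imwrite('pics/h4.png',cv2.resize(b[100:250,230:380],(600,600),interpolation=cv2.INTER_CUBIC)[:,:,::-1])
E
```

```text
(no output)
```

View pics/h4.png

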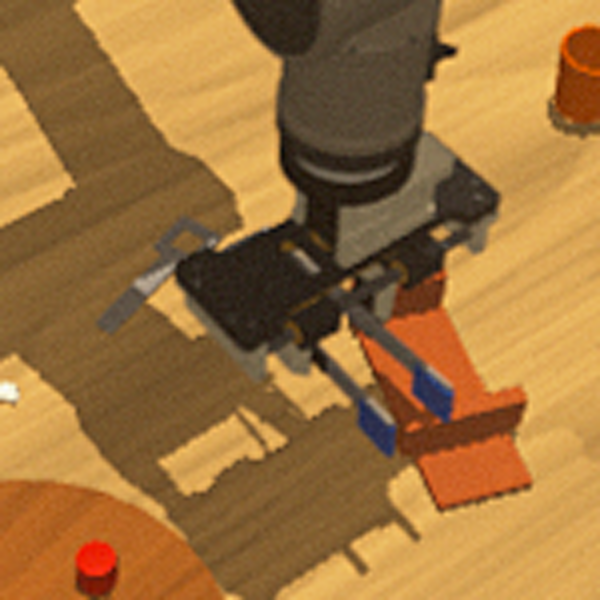

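The tongs hang in the fingers with the pads at crop (377,428) and (433,390), and the red sweet is at (97,568). I carry on toward the sweet.

```bash
python3 -m jog '[0.5,-7,25,0,-3,0.5,-7,25,0,-3,0.5,-7,25,0,-2,0.5,-7,25,0,0,0.5,-7,25,0,0]'; python3 g.py 504 -115 0.14;python3 -m jog '[0.5,-8,25,0,0,0.5,-8,20,0,0,0.5,-7,15,0,0,0.5,0,0,0,0,0.5,0,0,0,0]'; python3 g.py 504 -115 0.14
```

```text
time: 7.2
tool_pos: [540.4, -46.7, 131.7]
tcp_rot: [-3.137, -0.024, 0.141]
contact_force: [0.2, 0.3, -1.5]
grip_width: 46.2
7.2 [540.4 -46.7 131.7] [-3.137 -0.024  0.141] tool dx,dy -45.6 62.5 turn 0.05 w 46.2 F [ 0.2  0.3 -1.5]
time: 7.7
tool_pos: [525.1, -114.1, 130.7]
tcp_rot: [-3.137, -0.024, 0.133]
contact_force: [-0.4, -0.7, -1.3]
grip_width: 45.7
7.7 [ 525.1 -114.1  130.7] [-3.137 -0.024  0.133] tool dx,dy -21.1 -1.9 turn -0.38 w 45.7 F [-0.4 -0.7 -1.3]
```

```bash
python3 -m jog '[0.5,-10,-2,0,0,0.5,-10,0,0,0,0.5,0,0,0,0,0.5,0,0,0,0]'; python3 g.py 504 -115 0.14
python3 - <<'E'
from h import *
b=snap('scene','s5')[0];a=snap('top','t5')[0]
B=cv2.resize(b[170:270,190:290],(400,400),interpolation=cv2.INTER_CUBIC);A=cv2.resize(a[130:230,260:360],(400,400),interpolation=cv2.INTER_CUBIC)
cv2.imwrite('pics/h5.png',np.hstack([A,B])[:,:,::-1])
from arm import arm
o=get_obs(); arm('scene','s5',o['tool_pos'],o['tcp_rot'][2],(190,130,320,290),135)
E
```

```text
time: 8.1
tool_pos: [503.2, -112.0, 130.1]
tcp_rot: [-3.136, -0.023, 0.136]
contact_force: [-0.5, 0.1, -0.5]
grip_width: 45.7
8.1 [ 503.2 -112.   130.1] [-3.136 -0.023  0.136] tool dx,dy 0.4 3.1 turn -0.24 w 45.7 F [-0.5  0.1 -0.5]
[-92]
[-60]
[-40, 5, np.float64(129.2), np.float64(18.4)]
[40, 13, np.float64(136.7), np.float64(-23.1), 14, np.float64(136.6), np.float64(19.8)]
[50, 11, np.float64(138.1), np.float64(-23.4), 11, np.float64(138.8), np.float64(20.4)]
[60, 13, np.float64(140.0), np.float64(-24.7), 18, np.float64(138.0), np.float64(20.4)]
[70, 16, np.float64(139.1), np.float64(-24.6), 16, np.float64(139.8), np.float64(20.3)]
[80, 15, np.float64(141.4), np.float64(-24.4), 22, np.float64(139.2), np.float64(21.0)]
```

View pics/h5.png

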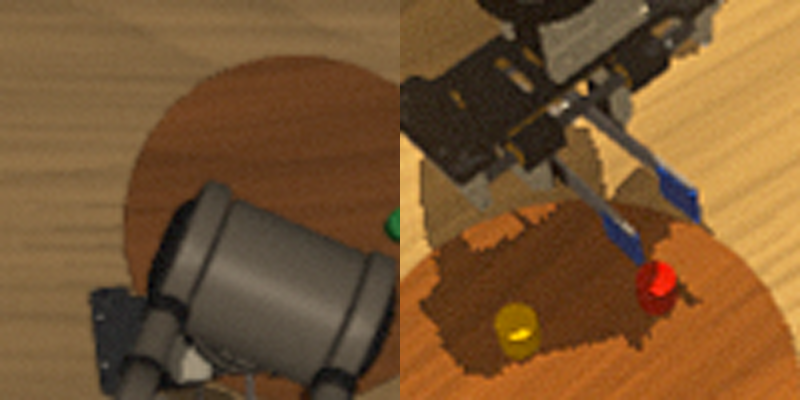

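There is no creep: tip rise and lateral offset are unchanged. The scene crop shows the pads at (625,235) and (680,192) above and behind the red sweet at (657,287). I correct sideways and descend to just above it.

```bash
python3 -m jog '[0.5,0,3,8,0,0.5,0,0,10,0,0.5,0,0,10,0,0.5,0,0,5,0,0.5,0,0,0,0]'; python3 g.py 504 -115 0.14
python3 - <<'E'
from h import *
b=snap('scene','s6')[0]
cv2.imwrite('pics/h6.png',cv2.resize(b[180:280,200:300],(600,600),interpolation=cv2.INTER_CUBIC)[:,:,::-1])
from arm import arm
o=get_obs(); arm('scene','s6',o['tool_pos'],o['tcp_rot'][2],(190,130,320,290),103)
E
```

```text
time: 8.7
tool_pos: [504.9, -115.0, 93.3]
tcp_rot: [-3.136, -0.023, 0.136]
contact_force: [0.5, -1.0, -1.5]
grip_width: 46.1
8.7 [ 504.9 -115.    93.3] [-3.136 -0.023  0.136] tool dx,dy -0.9 -0.1 turn -0.22 w 46.1 F [ 0.5 -1.  -1.5]
[-92]
[-60]
[-40]
[40, 8, np.float64(99.8), np.float64(-23.0), 8, np.float64(100.3), np.float64(19.7)]
[50, 8, np.float64(101.9), np.float64(-23.8), 8, np.float64(100.3), np.float64(19.5)]
[60, 8, np.float64(102.9), np.float64(-23.4), 14, np.float64(102.9), np.float64(20.4)]
[70, 12, np.float64(103.1), np.float64(-24.6), 17, np.float64(102.0), np.float64(20.4)]
[80, 13, np.float64(102.2), np.float64(-25.1), 13, np.float64(102.2), np.float64(21.0)]
```

View pics/h6.png

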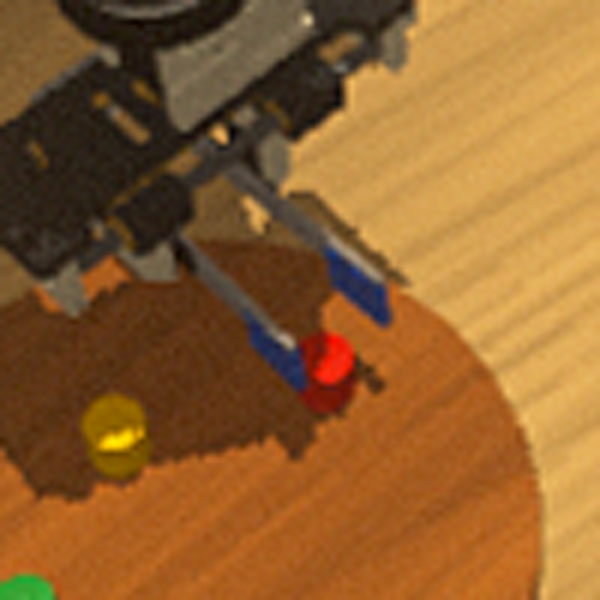

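The tip midpoint comes out at about (580.5,-106.8), against the sweet at (580,-107). In the crop the pads at (280,355) and (360,290) sit either side of it. I descend straight down.

```bash
python3 -m jog '[0.5,0,0,8,0,0.5,0,0,8,0,0.5,0,0,7,0,0.5,0,0,4,0,0.5,0,0,0,0]'; python3 g.py 504 -115 0.14
python3 - <<'E'
from h import *
b=snap('scene','s7')[0]
cv2.imwrite('pics/h7.png',cv2.resize(b[180:280,200:300],(600,600),interpolation=cv2.INTER_CUBIC)[:,:,::-1])
E
```

```text
time: 9.25
tool_pos: [506.0, -114.8, 64.4]
tcp_rot: [-3.136, -0.023, 0.136]
contact_force: [0.4, -0.0, -1.6]
grip_width: 46.0
9.25 [ 506.  -114.8   64.4] [-3.136 -0.023  0.136] tool dx,dy -2.0 -0.1 turn -0.22 w 46.0 F [ 0.4 -0.  -1.6]
```

View pics/h7.png

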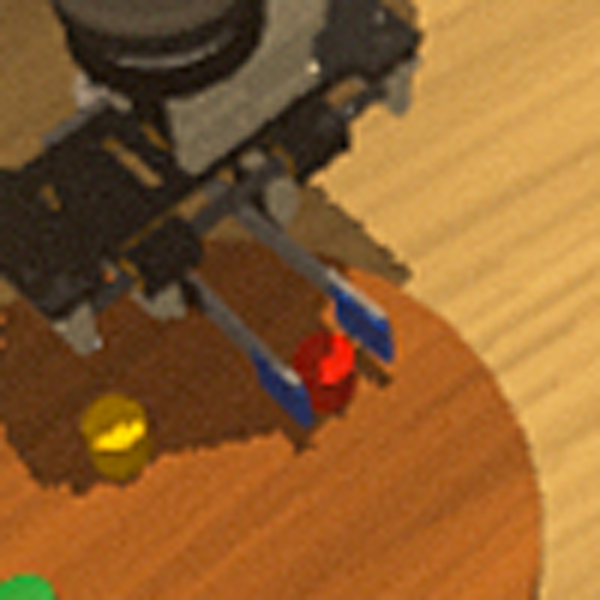

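The red sweet at crop (325,370) stands between the pads. I squeeze slowly.

```bash
python3 -m jog '[0.5,-2,0,2,0,0.52,0,0,0,0,0.54,0,0,0,0,0.55,0,0,0,0,0.56,0,0,0,0]';python3 -m jog '[0.57,0,0,0,0,0.58,0,0,0,0,0.6,0,0,0,0,0.65,0,0,0,0,0.65,0,0,0,0]'; python3 g.py 504 -115 0.14
python3 - <<'E'
from h import *
b=snap('scene','s8')[0]
cv2.imwrite('pics/h8.png',cv2.resize(b[180:280,200:300],(600,600),interpolation=cv2.INTER_CUBIC)[:,:,::-1])
E
```

```text
time: 9.8
tool_pos: [504.5, -115.4, 63.4]
tcp_rot: [-3.137, -0.025, 0.136]
contact_force: [-0.5, 0.1, -1.1]
grip_width: 40.2
time: 10.3
tool_pos: [504.8, -115.5, 63.7]
tcp_rot: [-3.138, -0.026, 0.136]
contact_force: [-0.3, -0.4, -0.7]
grip_width: 38.4
10.3 [ 504.8 -115.5   63.7] [-3.138 -0.026  0.136] tool dx,dy -0.7 -0.6 turn -0.22 w 38.4 F [-0.3 -0.4 -0.7]
```

View pics/h8.png

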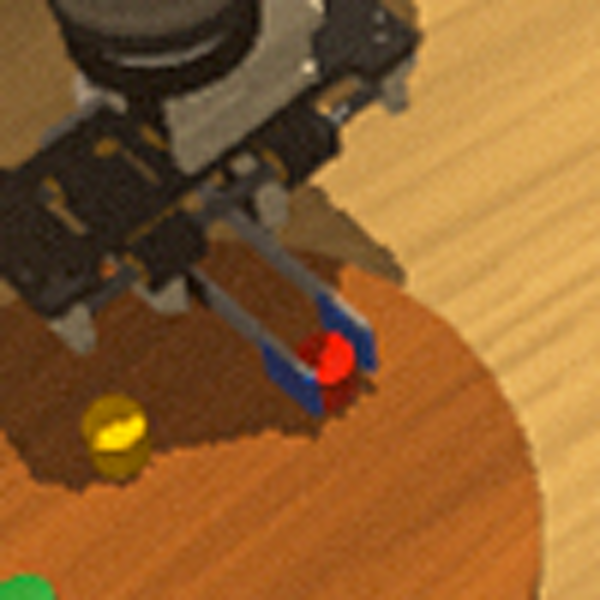

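The fingers stalled at 38.4 mm, with 32 commanded and about 39 expected on the sweet. Both pads touch it, so I lift straight up.

```bash
python3 -m jog '[0.65,0,0,-4,0,0.65,0,0,-8,0,0.65,0,0,-10,0,0.65,0,0,-10,0,0.65,0,0,-10,0]';python3 -m jog '[0.65,0,0,-12,0,0.65,0,0,-12,0,0.65,0,0,-12,0,0.65,0,0,-12,0,0.65,0,0,-6,0]'; python3 -m jog '[0.65,0,0,0,0,0.65,0,0,0,0,0.65,0,0,0,0]'; python3 g.py 504 -115 0.14
python3 - <<'E'
from h import *
b=snap('scene','s9')[0]
cv2.imwrite('pics/h9.png',cv2.resize(b[150:290,180:320],(600,600),interpolation=cv2.INTER_CUBIC)[:,:,::-1])
h=cv2.cvtColor(b,cv2.COLOR_RGB2HSV);d=np.load('pics/s9.npz')['d']
m=cv2.inRange(h,(0,215,60),(4,255,255));m[:, :190]=0;m[:,300:]=0;m[:170]=0
P=np.array([pt('scene',a,c,d[c,a]) for c,a in zip(*np.where(m>0))]);print(len(P),np.percentile(P,[5,50,95],axis=0).round(1))
E
```

```text
time: 10.85
tool_pos: [503.1, -115.6, 108.3]
tcp_rot: [-3.137, -0.024, 0.136]
contact_force: [-0.3, 0.8, -0.5]
grip_width: 38.1
time: 11.35
tool_pos: [502.2, -116.3, 169.6]
tcp_rot: [-3.139, -0.029, 0.136]
contact_force: [-0.8, 0.1, -1.2]
grip_width: 38.6
time: 11.65
tool_pos: [502.3, -116.3, 170.8]
tcp_rot: [-3.14, -0.03, 0.136]
contact_force: [-0.1, -1.3, -1.1]
grip_width: 38.5
11.65 [ 502.3 -116.3  170.8] [-3.14  -0.03   0.136] tool dx,dy 1.8 -1.1 turn -0.21 w 38.5 F [-0.1 -1.3 -1.1]
65 [[ 568.6 -113.1  156.1]
 [ 580.5 -105.5  163.6]
 [ 590.1  -98.1  165.8]]
```

View pics/h9.png

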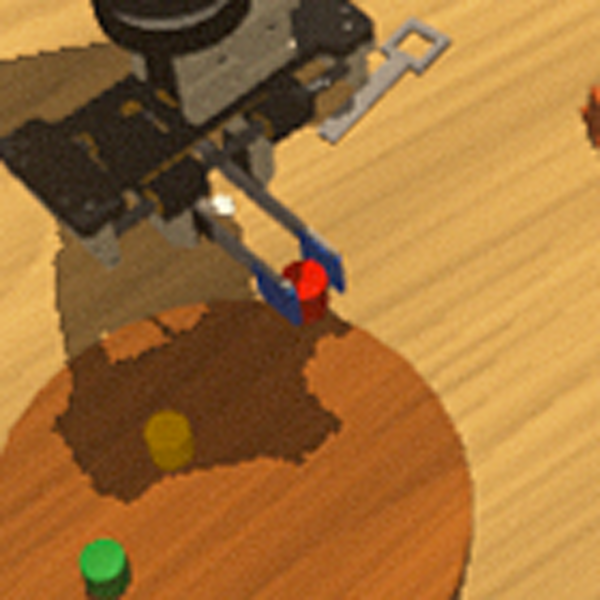

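The sweet's top is at z≈164, so its underside is about 107 mm above the tray. I trim a few mm, settle and recheck.

```bash
python3 -m jog '[0.65,0,0,3,0,0.65,0,0,3,0,0.65,0,0,0,0,0.65,0,0,0,0,0.65,0,0,0,0]'; python3 -m jog '[0.65,0,0,0,0,0.65,0,0,0,0,0.65,0,0,0,0,0.65,0,0,0,0,0.65,0,0,0,0]'
python3 - <<'E'
from h import *
b=snap('scene','s10')[0]
h=cv2.cvtColor(b,cv2.COLOR_RGB2HSV);d=np.load('pics/s10.npz')['d']
m=cv2.inRange(h,(0,215,60),(4,255,255));m[:, :190]=0;m[:,300:]=0;m[:170]=0
P=np.array([pt('scene',a,c,d[c,a]) for c,a in zip(*np.where(m>0))]);print(len(P),np.percentile(P,[5,50,95],axis=0).round(1))
o=get_obs();print(o['dq'].round(3),o['tool_pos'],o['grip_width'])
cv2.imwrite('pics/h10.png',b[:,:,::-1])
E
```

```text
time: 12.2
tool_pos: [501.7, -115.9, 162.2]
tcp_rot: [-3.138, -0.027, 0.136]
contact_force: [-0.3, -0.1, -1.3]
grip_width: 38.7
time: 12.7
tool_pos: [501.8, -116.0, 162.5]
tcp_rot: [-3.138, -0.027, 0.136]
contact_force: [-0.4, -0.2, -0.8]
grip_width: 38.3
56 [[ 567.3 -113.1  148.1]
 [ 580.4 -105.3  155.3]
 [ 589.7  -97.9  157.7]]
[ 0.001 -0.001  0.    -0.001  0.     0.   ] [ 501.82921386 -116.00949031  162.49602562] 38.297830586627136
```

View pics/h10.png

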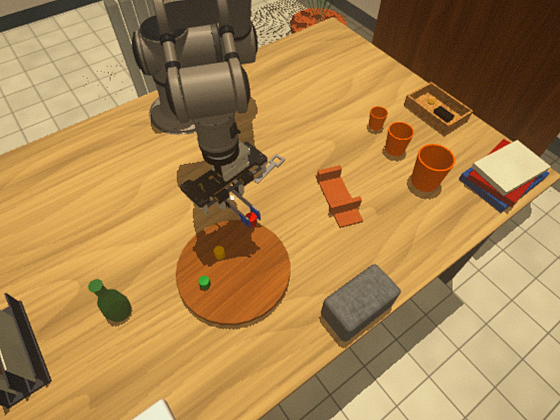

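The red sweet is held at (252,218), about 99 mm above the tray. The arm and grip are steady. The yellow sweet (219,253), the green sweet (204,283), the cups, vase and opener look where they were.

```bash
python3 -c "
from plant import close_job; print(close_job())"
```

```text
the job is handed in; nothing more can be done
None
```

The red sweet is held up in the squeezed tongs, about 99 mm clear of the tray. I handed the job in at about 12.8 s of the 51 s allowed. I gripped the tongs at the black plates, carried them half-squeezed to the tray, closed the blue pads on the sweet and lifted straight up.

- **Grip:** the fingers stalled at 38.3–38.6 mm, close to the roughly 39 mm expected with the sweet between the pads. The width did not change through the lift.
- **Steadiness:** joint speeds were about zero and the reported contact force was about 1 N at the last reading.
- **Other things:** in the last picture the yellow and green sweets, cups, vase and opener look where they were. I compared them by eye, not by measurement. The key was mostly hidden behind the gripper, so I did not check it.
- **Small errors:** the tongs sit about 4–5° nose-up in the fingers, with no sign of slipping further. During the first descent the arm drifted about 10 mm off line and tilted about 1.4°. I corrected the position before gripping, but the tilt could not be corrected with these moves and stayed small (about 1–2°).

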